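Hold the matching riser against the sprung stop

ROBOT

A 7-joint arm with a two-finger parallel gripper is mounted at the origin on the work surface. World frame = base frame: x ahead of the robot, y to its left, z up, the work surface at z = 0. Lengths are in m, angles in rad, forces in N, time in s.
With the tool pointing down it reaches from about 0.4 to 0.875 m from the base axis. Payload 19.3 kg.
Tool frame: the origin (TCP) lies between the finger pads; the fingertips stand 17 mm ahead of it and the grasp point (between the pads) lies 2 mm behind it; z points along the fingers, x is the direction in which the jaws open and shut, and the axes are right-handed (so a half turn about z gives the same grasp; the last joint's range is limited). The gripper opens to 85 mm and grips with 20 to 120 N. Pads are 22 mm wide; open, the fingers measure 114 mm over their backs; the gripper's body (76 mm by 85 mm) begins 54 mm behind the grasp point. The pads swing forward as they close: fully open they stand 13 mm farther back than shut.
Start: joints at [-1.308, 0.521, -0.036, 1.599, 0.021, 1.021, -0.113], TCP at [0.204, 0.591, 0.248] pointing down, gripper open.
Joint ranges: [-2.91, 2.91], [-0.3, 2.13], [-1.5, 1.42], [0.17, 2.43], [-1.26, 4.41], [0.16, 1.93], [-2.52, 2.52]. Speed limits (rad/s): [1.89, 1.89, 2.39, 2.39, 3.01, 3.01, 3.01].

INTERFACE

Orientations are given as [roll, pitch, yaw] about the fixed x, y, z axes, in that order (R = Rz(yaw) Ry(pitch) Rx(roll)).
In Python, from workcell import bot gives the robot as it stands. The module is installed in compiled form; this text tells all that it offers.
- The arm moves only by the tool arm_command, never from a script. Its argument "targets" is a list of rows, each a list of 6 numbers: the shift along the tool's x, y, z in mm, then the turn, a rotation vector about the tool's x, y, z in degrees. In form: [[x, y, z, wx, wy, wz], ...]. A call has 1 to 8 rows; each row shifts and turns the pose as measured when the row begins, along the tool's axes as they then stand; what a row does not reach is not made up. A row lasts 1/10 s, in which the tool goes at most 50 mm and 8.59 degrees, less where a joint would pass 70% of its speed; a pose out of reach is approached as far as the arm can. A call is refused whole if a number of a shift passes 50 or a number of a turn 8.59, either way. A call with a gripper value outside its range is refused whole. "grip" is the opening in per cent of the stroke, from 0 (shut) to 100 (fully open), set as the call begins (left out, the last holds). The fingers move at their own pace and stop on an object; "grip_force" is the grip in N (left out, the last holds). Time passes only in rows, so rows that do not move let the fingers close. It gives the time, the measured TCP pose, the force and the opening at its end, in the units of the state.
- bot.observe(): the state, without advancing time (a new reading comes with each control period).
- bot.grab_frame(name): name is "side" or "top"; returns a dict with "color" (400x640x3 uint8, red, green, blue), "depth" (400x640 float32, m along the optical axis (not along the pixel's ray), 0 where there is no reading), "fov_y" (degrees; the focal length in pixels is half the picture's height over the tangent of half this angle, whatever the lens; pixels are square), "cx", "cy" (the principal point, pixels), "R" (3x3) and "t" (3): a world point X has camera coordinates R X + t. Camera axes: x right, y down, z forward; pixel columns grow to the right and rows downward; lengths in m; the calibration is good to about 2 mm. A picture is of the moment at which its call begins.
- bot.job_done(): hands the job in, once; it reports no verdict.
The state is a dict: "clock": time; "qpos": joint angles; "qd": joint speeds; "joint_efforts": joint torques, N m; "position": TCP position; "tool_rot": TCP orientation; "force": force on the tool from outside, world axes, zero at the start; "moment": the same for the moment, N m; "grip_width": finger opening in m.
Only numpy, scipy, OpenCV 4.12 (cv2) and the standard library are available. Lean on these libraries where they do the work, as an engineer would, in place of code of your own. Each camera call takes 0.05 s, during which the arm holds its last target. There are 200 camera calls.

TASK

One riser block of the stage support is already bolted down; from the three loose ones pick the block of the same height and stand it upright on the base plate in the empty bay, lengthways and centred in front of the sprung stop. Push its end face flat against the stop plate with a steady force of about 8 N (between 5 and 11 N), never driving the plate to the end of its travel, and keep that push for at least two seconds and on as you finish: the program ends with the robot still holding and pushing the block, so that a colleague can put the bolts in. Leave the two other blocks, the screwdriver, the bottle, the objective and the tray where they are.

Things in the scene. Friction and masses are not known exactly. Their poses are not given: they have to be found in the camera images.
- riser_mid (a point): Centre (half-way up) of the right riser block: loose, plain aluminium, 50 long (its x) x 30 wide (its y) x 62 mm high (its z, up), 0.17 to 0.36 kg, two dark bolt holes on top; as high as the bolted one. The three loose blocks stand upright on the table on the robot's left (+y) in any order, with room for fingers on the 30 mm width. Either end may face the stop.
- riser_short_mid (a point): Centre of a look-alike block, 50 x 30 x 50 mm high: wrong, leave it.
- riser_tall_mid (a point): Centre of a look-alike block, 50 x 30 x 74 mm high: wrong, leave it.
- bay (a point): Empty bay of the fixed grey base plate (12 mm thick, to the robot's right): the point on the plate's top face, 12 mm above the table, right under the middle of the stop plate's front face at rest. Its x axis is level and points into the stop (the pushing direction, away from the robot), z up. The base plate reaches 100 mm before this point, 60 mm to its +y and 160 mm to its -y side.
- fitted_mid (a point): Centre of the block already bolted down in the other bay, 50 x 30 x 62 mm high with two bolt heads on top; it is 100 mm to the -y side of the empty bay and cannot move. Behind each stop plate stands its housing, 60 mm wide (y), from 35 to 77 mm behind the resting face, its top 48 mm above the base plate.
- stop_face (a point): Centre of the stop plate's front face, which looks along -x of the bay; it moves with the plate. The steel plate is 50 mm wide (y) and 42 mm high; its lower edge is 2 mm and its upper edge 44 mm above the base plate.
- stop (a joint): How far the sprung stop plate is pushed back along the bay's +x, in m: 0 at rest, 0.020 at the end of its travel. The spring pushes back with 2 N at the start plus 0.8 N for every mm (5 N at 4 mm, 8 N at 7.5 mm, 11 N at 11 mm).
- objective: Bystander: black microscope objective standing upright, 34 mm wide, 46 mm high; origin at the centre of its underside.
- bottle: Bystander: small amber bottle, 44 mm wide, 85 mm high; origin at the centre of its underside.
- screwdriver: Bystander: screwdriver lying on the table near the robot; origin in its middle at the table.
- tray: Bystander: open grey parts tray 80 x 90 x 25 mm; origin at the centre of its underside.
There are look-alikes about, which are no part of the job. Leave any blue or purple look-alike of the part that bears riser_mid alone.

How it is judged:
On the way:
1. The right block stands in the empty bay, gripped, and is pressed on the stop plate within the force band for about two seconds (1.8 s) (contact force between riser and stop between 4.5 and 11.5 N and contact force between the fingers and riser above 1 N and y of riser_mid in the frame of bay between -0.01 and 0.01 m and z of riser_mid in the frame of bay between 0.027 and 0.035 m and angle between riser_mid's own z axis and vertical below 0.08 rad and angle between the x axis of riser_mid and the x axis of bay, either way round below 0.12 rad), for 1.8 s.
At the end, for the whole second after the job is handed in: The 62 mm block stands in the empty bay: upright (0.08 rad), foot on the plate (4 mm), long axis along the push (0.12 rad), centred (10 mm), fingers still on it, at rest, pressing the stop plate with 4.5 to 11.5 N; the other blocks within 30 mm of where they were (all of step 1 and linear speed of riser below 0.01 m/s and distance of each of riser_short_mid, riser_tall_mid from where it was at the start of the episode below 0.03 m); the arm keeps its last pose, push and grip.
It fails at once if The stop plate is driven to the end of its travel (beyond 18 mm) (value of joint stop above 0.018 m).
It fails at once if One of the two wrong blocks is moved (over 30 mm) (distance of any of riser_short_mid, riser_tall_mid from where it was at the start of the episode above 0.03 m).
It fails at once if A bystander is moved (over 30 mm) (distance of any of objective, bottle, screwdriver, tray from where it was at the start of the episode above 0.03 m).
It also fails if it takes over 56 s, if anything falls off the work surface, if the arm or the gripper's body presses on something with over 40 N, if the wrist force passes 120 N, or if a joint passes its speed limit or range.

## Working session

There is one attempt and no reset: what is moved stays moved. The work goes in short steps, Python scripts to look and compute and a tool call to move; the robot and the scene stay as the last step left them, time stands still between calls to the robot, and variables do not carry over. Pictures are saved under pics/ and viewed, about 8 in all and at most 12, crops included, and the job is handed in when it is done.

Besides the shell and the picture viewer there is one more tool, called after "Request:" as name(argument=value, ...), one argument or row to a line, values as JSON. arm_command: Moves the arm, as the interface text tells. Its arguments: {"type":"object","properties":{"targets":{"type":"array"},"grip":{"type":"number"},"grip_force":{"type":"number"}},"required":["targets"]}

```bash
mkdir -p pics; cat > h.py <<'E'
import numpy as np,cv2
from workcell import bot
def grab(n,fn=None):
    f=bot.grab_frame(n)
    if fn: cv2.imwrite('pics/'+fn,f['color'][:,:,::-1])
    h=f['color'].shape[0]; F=h/2/np.tan(np.radians(f['fov_y'])/2)
    v,u=np.mgrid[:h,:f['color'].shape[1]]
    d=f['depth']; P=np.stack([(u-f['cx'])/F*d,(v-f['cy'])/F*d,d],-1)
    W=(P-np.array(f['t']))@np.array(f['R']); W[d==0]=np.nan
    return f,W
E
python3 - <<'E'
from h import *
print(bot.observe())
for n in('side','top'):
    f,W=grab(n,n+'1.png'); np.savez('/tmp/'+n,W=W,c=f['color']); print(n,f['fov_y'],f['cx'],f['cy'],-np.array(f['R']).T@f['t'],np.array(f['R'])[2])
E
```

```text
{'clock': 0.0, 'qpos': array([-1.30818247,  0.5219802 , -0.03634017,  1.60002184,  0.02118704,
        1.02109194, -0.11279222]), 'qd': array([ 0.00064559, -0.00223968, -0.00161613,  0.00082684,  0.00022077,
       -0.00082028,  0.00067041]), 'joint_efforts': array([-1.38459840e-03, -9.27094960e+01,  1.97966695e+00, -3.69939744e+01,
        1.79484993e-02,  7.96260720e-03,  4.30031434e-06]), 'position': array([0.20410788, 0.59038933, 0.24774169]), 'tool_rot': array([3.14152985e+00, 1.11513765e-03, 1.23798479e+00]), 'force': array([ 0.05233887, -0.94342651, -0.36029325]), 'moment': array([-0.02718992, -0.03746386,  0.04675379]), 'grip_width': 0.08522794581860638}
side 57.93328576409261 322.21894723251734 194.82689568659026 [ 0.02260658 -0.61429851  0.62988425] [ 0.51254643  0.63268457 -0.58052252]
top 50.99058988013988 314.87403432640536 200.76548349048397 [0.44981488 0.01084365 1.03946634] [ 0.09657466  0.01815016 -0.99516024]
```

View pics/side1.png

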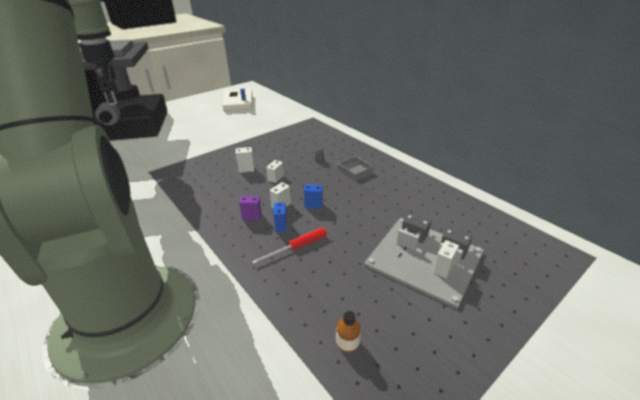

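View pics/top1.png

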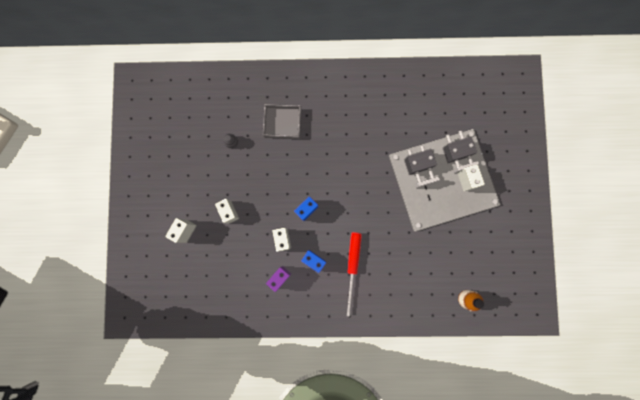

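The top view shows three white blocks at about (180,231), (227,211) and (281,240). The empty bay's stop plate is at (427,180) and the bolted block at (473,178). Blue and purple decoys stand near the third block.

```bash
cat > m.py <<'E'
from h import *
def tops(W,c,zmin=.04,zmax=.1):
    hsv=cv2.cvtColor(c,cv2.COLOR_RGB2HSV)
    ok=(np.nan_to_num(W[...,2])>zmin)&(np.nan_to_num(W[...,2])<zmax)&(hsv[...,1]<60)&(hsv[...,2]>100)
    ok&=(W[...,0]>.2)&(W[...,0]<.8)&(abs(W[...,1])<.45)
    n,l,s,_=cv2.connectedComponentsWithStats(ok.astype(np.uint8))
    for i in range(1,n):
        if s[i,4]<40: continue
        p=W[l==i]; zt=np.percentile(p[:,2],85); q=p[p[:,2]>zt-.006]
        r=cv2.minAreaRect((q[:,:2]*1000).astype(np.float32))
        print(s[i,:5],'ztop',zt.round(4),'mean',q.mean(0).round(4),'rect',np.round(r[0],1),np.round(r[1],1),round(r[2],1))
if __name__=='__main__':
    for n in('top','side'):
        d=np.load('/tmp/%s.npz'%n); print(n); tops(d['W'],d['c'])
    W=np.load('/tmp/top.npz')['W']; c=np.load('/tmp/top.npz')['c']
    # table noise, base plate outline
    print('table',np.nanmedian(W[280:320,200:330,2]), 'noise',np.nanstd(W[300:320,200:260,2]))
    z=np.nan_to_num(W[...,2]); m=(z>.006)&(z<.018); m[:, :380]=0;m[:,510:]=0;m[:120]=0;m[240:]=0
    q=W[m]; r=cv2.minAreaRect((q[:,:2]*1000).astype(np.float32)); print('plate z',np.median(q[:,2]),r, cv2.boxPoints(r))
    crop=np.vstack([cv2.resize(c[120:240,380:510],None,fx=5,fy=5,interpolation=cv2.INTER_CUBIC)])
    cv2.imwrite('pics/bay1.png',crop[:,:,::-1])
    q=W[(z>.03)&(z<.075)&(W[...,1]<-.12)&(W[...,1]>-.5)&(W[...,0]>.4)]
    print(W[176:188:2,414:442:3].round(3).tolist())
E
python3 m.py
```

```text
top
[445 135  23  11  62] ztop 0.0596 mean [ 0.684  -0.3098  0.0587] rect [ 683.8 -309. ] [ 4.4 51.3] 16.9
[406 146  26  12  65] ztop 0.0595 mean [ 0.6571 -0.2189  0.0584] rect [ 656.9 -218.6] [ 4.6 59.4] 16.7
[455 156  29  34 485] ztop 0.0745 mean [ 0.5969 -0.3395  0.0733] rect [ 597.  -339.4] [49.8 31. ] 16.8
[410 159   8   7  40] ztop 0.0632 mean [ 0.6331 -0.2048  0.0605] rect [ 632.9 -204.9] [14.1 15.3] 13.6
[416 168  23  19 121] ztop 0.0561 mean [ 0.589  -0.2382  0.055 ] rect [ 589.2 -238.4] [ 7.8 49.1] 16.3
[215 199  20  24 269] ztop 0.051 mean [0.5261 0.2443 0.0494] rect [526.2 244.9] [50.4 30.3] 24.0
[165 218  26  25 374] ztop 0.0749 mean [0.4803 0.3515 0.0734] rect [480.5 352.2] [31.  50.3] 60.5
[272 228  17  23 277] ztop 0.0634 mean [0.4571 0.1108 0.0616] rect [457.  110.9] [49.3 30. ] 10.6
side
[236 147  17  15 219] ztop 0.0749 mean [0.4772 0.3465 0.074 ] rect [477.9 348.1] [34.  48.2] 59.9
[267 160  16  12 119] ztop 0.0515 mean [0.5236 0.2403 0.05  ] rect [525.3 242.1] [50.9 31.4] 21.4
[270 182  20  18 234] ztop 0.0631 mean [0.4532 0.1065 0.0619] rect [454.8 108.6] [50.5 
[... 1449 characters left out ...]
012], [0.593, -0.222, 0.013], [0.586, -0.219, 0.057], [0.587, -0.227, 0.052], [0.586, -0.233, 0.058], [0.586, -0.241, 0.055], [0.589, -0.253, 0.034], [0.592, -0.266, 0.013], [0.592, -0.274, 0.01], [0.592, -0.281, 0.01]], [[0.588, -0.215, 0.012], [0.583, -0.215, 0.044], [0.582, -0.22, 0.054], [0.582, -0.227, 0.054], [0.586, -0.241, 0.023], [0.588, -0.252, 0.01], [0.587, -0.259, 0.011], [0.587, -0.266, 0.014], [0.587, -0.273, 0.013], [0.587, -0.281, 0.011]], [[0.583, -0.215, 0.01], [0.579, -0.215, 0.041], [0.582, -0.228, 0.018], [0.583, -0.237, 0.009], [0.583, -0.244, 0.011], [0.583, -0.252, 0.01], [0.583, -0.259, 0.009], [0.582, -0.266, 0.012], [0.583, -0.275, 0.006], [0.582, -0.282, 0.008]]]
```

View pics/bay1.png

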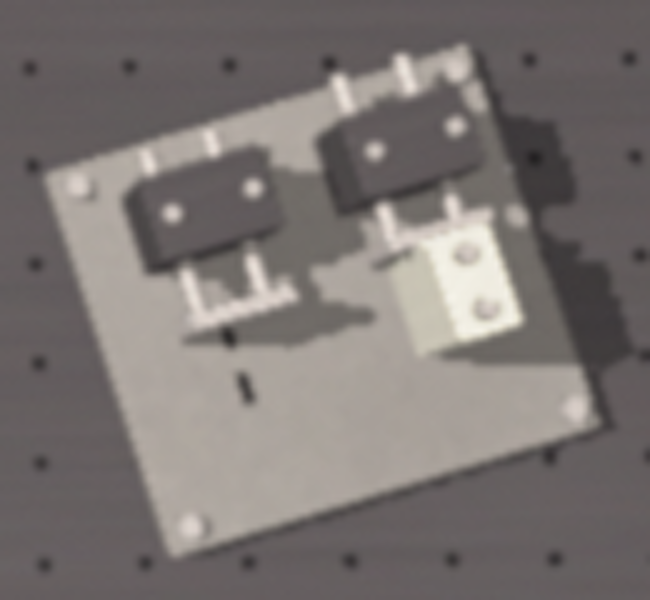

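```bash
cat > plan.py <<'E'
import sys; from h import *
from scipy.spatial.transform import Rotation as Ro
def plan(x,y,z,yaw,n):
    o=bot.observe(); p=np.array(o['position'])*1000; R=Ro.from_euler('xyz',o['tool_rot'])
    G=Ro.from_euler('xyz',[180,0,yaw],degrees=True); rv=(R.inv()*G).as_rotvec(degrees=True)
    print('now',p.round(1),np.degrees(o['tool_rot']).round(2),'F',np.round(o['force'],2),'w',o['grip_width'],'q',np.round(o['qpos'],2),'t',o['clock'],'rv',rv.round(2))
    d=(np.array([x,y,z])-p)/n; out=[]
    for i in range(n):
        out.append(list(np.r_[R.inv().apply(d).round(1),(rv/n).round(2)])); R=R*Ro.from_rotvec(rv/n,degrees=True)
    for r in out: print([float(a) for a in r],end=',')
    print()
if __name__=='__main__': plan(*map(float,sys.argv[1:5]),int(sys.argv[5]))
E
python3 plan.py 456 110 170 -79 20
```

```text
now [204.1 590.5 247.8] [1.7999e+02 5.0000e-02 7.0930e+01] F [ 0.36 -0.2   0.34] w 0.08544062003186151 q [-1.31  0.52 -0.04  1.6   0.02  1.02 -0.11] t 0.1 rv [7.0000e-02 1.0000e-02 1.4993e+02]
[-18.6, 19.8, 3.9, 0.0, 0.0, 7.5],[-15.9, 22.0, 3.9, 0.0, 0.0, 7.5],[-12.8, 23.9, 3.9, 0.0, 0.0, 7.5],[-9.6, 25.4, 3.9, 0.0, 0.0, 7.5],[-6.2, 26.4, 3.9, 0.0, 0.0, 7.5],[-2.7, 27.0, 3.9, 0.0, 0.0, 7.5],[0.8, 27.1, 3.9, 0.0, 0.0, 7.5],[4.3, 26.8, 3.9, 0.0, 0.0, 7.5],[7.8, 26.0, 3.9, 0.0, 0.0, 7.5],[11.1, 24.7, 3.9, 0.0, 0.0, 7.5],[14.3, 23.1, 3.9, 0.0, 0.0, 7.5],[17.1, 21.0, 3.9, 0.0, 0.0, 7.5],[19.7, 18.6, 3.9, 0.0, 0.0, 7.5],[22.0, 15.9, 3.9, 0.0, 0.0, 7.5],[23.9, 12.9, 3.9, 0.0, 0.0, 7.5],[25.4, 9.6, 3.9, 0.0, 0.0, 7.5],[26.4, 6.2, 3.9, 0.0, 0.0, 7.5],[27.0, 2.8, 3.9, 0.0, 0.0, 7.5],[27.1, -0.8, 3.9, 0.0, 0.0, 7.5],[26.8, -4.3, 3.9, 0.0, 0.0, 7.5],
```

Request:
arm_command(
  targets=[
    [-19,20,4,0,0,7.5],
    [-16,22,4,0,0,7.5],
    [-13,24,4,0,0,7.5],
    [-10,25,4,0,0,7.5],
    [-6,26,4,0,0,7.5],
    [-3,27,4,0,0,7.5],
    [1,27,4,0,0,7.5],
    [4,27,4,0,0,7.5],
  ],
  grip=75,
)

```text
clock: 0.9
position: [0.3017, 0.3906, 0.2127]
tool_rot: [3.14, 0.003, 0.156]
force: [0.6, 0.2, -0.1]
grip_width: 0.0639
```

Request:
arm_command(
  targets=[
    [8,26,4,0,0,7.5],
    [11,25,4,0,0,7.5],
    [14,23,4,0,0,7.5],
    [17,21,4,0,0,7.5],
    [20,19,4,0,0,7.5],
    [22,16,4,0,0,7.5],
    [24,13,4,0,0,7.5],
    [25,10,4,0,0,7.5],
  ],
)

```text
clock: 1.7
position: [0.393, 0.1834, 0.1794]
tool_rot: [3.137, -0.0, -0.935]
force: [1.0, 1.0, 1.1]
grip_width: 0.0641
```

```bash
python3 plan.py 456 110 150 -79 8
```

```text
now [393.  183.4 179.4] [ 1.7973e+02 -2.0000e-02 -5.3560e+01] F [1.02 1.01 1.07] w 0.0641365771204481 q [-1.01  0.38  0.55  2.17 -0.31  0.68 -1.18] t 1.7 rv [ 0.26 -0.08 25.44]
[12.1, -0.9, 3.7, 0.03, -0.01, 3.18],[12.0, -1.6, 3.7, 0.03, -0.01, 3.18],[11.9, -2.2, 3.7, 0.03, -0.01, 3.18],[11.7, -2.9, 3.7, 0.03, -0.01, 3.18],[11.6, -3.5, 3.7, 0.03, -0.01, 3.18],[11.3, -4.2, 3.7, 0.03, -0.01, 3.18],[11.1, -4.8, 3.7, 0.03, -0.01, 3.18],[10.8, -5.4, 3.7, 0.03, -0.01, 3.18],
```

Request:
arm_command(
  targets=[
    [13,-1,4,0,0,3.2],
    [12,-1.6,4,0,0,3.2],
    [12,-2,4,0,0,3.2],
    [12,-3,4,0,0,3.2],
    [12,-3.5,4,0,0,3.2],
    [11,-4,4,0,0,3.2],
    [11,-5,4,0,0,3.2],
    [11,-5,4,0,0,3.2],
  ],
)

```text
clock: 2.5
position: [0.46, 0.103, 0.1444]
tool_rot: [3.137, -0.002, -1.412]
force: [0.1, -0.7, -0.4]
grip_width: 0.0642
```

```bash
python3 plan.py 456 110 120 -79 3; python3 - <<'E'
from h import *
f,W=grab('top'); a=f['color'][150:300,220:380]
g,W2=grab('side'); b=g['color'][120:270,200:360]
cv2.imwrite('pics/g1.png',cv2.resize(np.hstack([a,b]),(800,375),interpolation=cv2.INTER_CUBIC)[:,:,::-1])
E
```

```text
now [460.  103.  144.4] [ 1.7974e+02 -1.4000e-01 -8.0880e+01] F [ 0.15 -0.7  -0.37] w 0.06418462398313089 q [-0.8   0.52  0.61  2.11 -0.49  0.66 -1.27] t 2.5 rv [ 0.27 -0.13 -1.88]
[-2.5, 0.9, 8.1, 0.09, -0.04, -0.63],[-2.5, 0.9, 8.1, 0.09, -0.04, -0.63],[-2.5, 0.9, 8.1, 0.09, -0.04, -0.63],
```

View pics/g1.png

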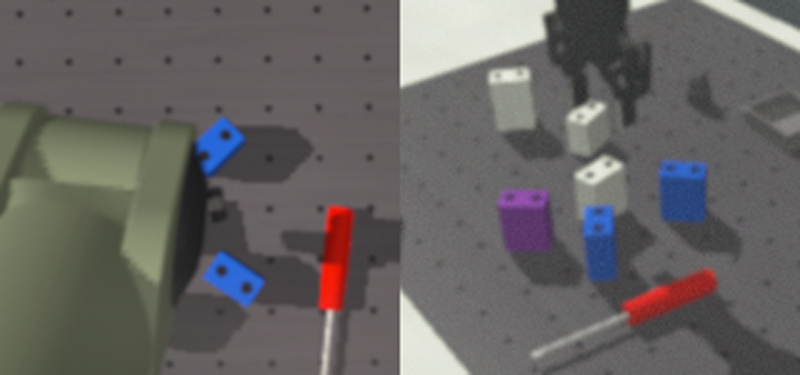

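The crop shows the open gripper above the white block (right half, near (600,100), block at (600,185)). The blue blocks stay outside the finger line, so I'm descending.

Request:
arm_command(
  targets=[
    [-2.5,1,8,0,0,-0.6],
    [-2.5,1,8,0,0,-0.6],
    [-2.5,1,10,0.2,0,-0.6],
    [0,0,15,0,0,0],
    [0,0,15,0,0,0],
    [0,0,15,0,0,0],
    [0,0,15,0,0,0],
    [0,0,12,0,0,0],
  ],
)

```text
clock: 3.4
position: [0.4527, 0.1139, 0.0403]
tool_rot: [3.14, -0.0, -1.366]
force: [0.0, -0.4, 0.1]
grip_width: 0.064
```

```bash
python3 plan.py 456 110 32 -79 2
```

```text
now [452.7 113.9  40.3] [ 1.7991e+02 -1.0000e-02 -7.8250e+01] F [ 0.03 -0.43  0.08] w 0.06401114747874588 q [-0.66  0.69  0.38  2.16 -0.65  0.41 -1.12] t 3.4 rv [ 0.09 -0.01  0.75]
[2.3, -1.2, 4.1, 0.04, -0.01, 0.38],[2.3, -1.2, 4.1, 0.04, -0.01, 0.38],
```

Request:
arm_command(
  targets=[
    [3.5,-3,5,0.1,0,0.4],
    [1,0,3,0,0,0.2],
    [0,0,0,0,0,0],
  ],
)

```text
clock: 3.7
position: [0.4559, 0.1101, 0.0304]
tool_rot: [3.14, -0.0, -1.375]
force: [-0.6, 0.2, -0.0]
grip_width: 0.0642
```

Request:
arm_command(
  targets=[
    [0,0,0,0,0,0],
    [0,0,0,0,0,0],
    [0,0,0,0,0,0],
    [0,0,0,0,0,0],
    [0,0,0,0,0,0],
    [0,0,0,0,0,0],
  ],
  grip=0,
  grip_force=60,
)

```text
clock: 4.3
position: [0.4565, 0.1107, 0.0319]
tool_rot: [-3.141, 0.0, -1.375]
force: [-0.5, -0.0, -1.5]
grip_width: 0.0291
```

```bash
python3 plan.py 456 110 32 -79 2
```

```text
now [456.5 110.7  31.9] [-1.7998e+02  2.0000e-02 -7.8770e+01] F [-0.49 -0.03 -1.54] w 0.0290707794063663 q [-0.64  0.71  0.37  2.15 -0.66  0.39 -1.1 ] t 4.3 rv [-0.02  0.02  0.23]
[0.3, 0.3, -0.0, -0.01, 0.01, 0.12],[0.3, 0.3, -0.0, -0.01, 0.01, 0.12],
```

Request:
arm_command(
  targets=[
    [0,0,-15,0,0,0],
    [0,0,-25,0,0,0],
    [0,0,-25,0,0,0],
    [0,0,-25,0,0,0],
    [0,0,0,0,0,0],
  ],
)

```text
clock: 4.8
position: [0.4557, 0.1101, 0.1244]
tool_rot: [3.139, 0.0, -1.376]
force: [-0.7, -0.4, -2.3]
grip_width: 0.0294
```

```bash
python3 plan.py 530 -255 120 -73.4 14
```

```text
now [455.7 110.1 124.4] [179.87   0.   -78.81] F [-0.68 -0.37 -2.32] w 0.029406578002261805 q [-0.79  0.55  0.57  2.13 -0.52  0.6  -1.22] t 4.8 rv [ 0.13  0.01 -5.41]
[26.6, -0.1, 0.3, 0.01, 0.0, -0.39],[26.6, 0.0, 0.3, 0.01, 0.0, -0.39],[26.6, 0.2, 0.3, 0.01, 0.0, -0.39],[26.6, 0.4, 0.3, 0.01, 0.0, -0.39],[26.6, 0.6, 0.3, 0.01, 0.0, -0.39],[26.6, 0.7, 0.3, 0.01, 0.0, -0.39],[26.6, 0.9, 0.3, 0.01, 0.0, -0.39],[26.6, 1.1, 0.3, 0.01, 0.0, -0.39],[26.6, 1.3, 0.3, 0.01, 0.0, -0.39],[26.6, 1.5, 0.3, 0.01, 0.0, -0.39],[26.6, 1.6, 0.3, 0.01, 0.0, -0.39],[26.6, 1.8, 0.3, 0.01, 0.0, -0.39],[26.5, 2.0, 0.3, 0.01, 0.0, -0.39],[26.5, 2.2, 0.3, 0.01, 0.0, -0.39],
```

Request:
arm_command(
  targets=[
    [20,0,0,0,0,-0.4],
    [27,0,0,0,0,-0.4],
    [27,0,0,0,0,-0.4],
    [27,0,0,0,0,-0.4],
    [27,0.5,0,0,0,-0.4],
    [27,1,0,0,0,-0.4],
    [27,1,0,0,0,-0.4],
    [27,1,0,0,0,-0.4],
  ],
)

```text
clock: 5.6
position: [0.4985, -0.0966, 0.1199]
tool_rot: [3.137, 0.003, -1.308]
force: [0.3, 0.8, -1.5]
grip_width: 0.0295
```

```bash
python3 plan.py 530 -255 115 -73.4 7
```

```text
now [498.5 -96.6 119.9] [179.73   0.2  -74.93] F [ 0.34  0.78 -1.48] w 0.029506840681561206 q [-0.29  0.59  0.51  2.03 -0.48  0.64 -0.78] t 5.6 rv [ 0.27  0.2  -1.53]
[23.0, 1.5, 0.6, 0.04, 0.03, -0.22],[23.0, 1.6, 0.6, 0.04, 0.03, -0.22],[23.0, 1.7, 0.6, 0.04, 0.03, -0.22],[23.0, 1.8, 0.7, 0.04, 0.03, -0.22],[23.0, 1.9, 0.7, 0.04, 0.03, -0.22],[23.0, 2.0, 0.7, 0.04, 0.03, -0.22],[23.0, 2.1, 0.7, 0.04, 0.03, -0.22],
```

Request:
arm_command(
  targets=[
    [23,1.6,0.5,0,0,-0.2],
    [23,1.6,0.5,0,0,-0.2],
    [23,1.7,0.5,0,0,-0.2],
    [23,1.8,0.5,0.1,0.1,-0.2],
    [23,1.9,0.5,0.1,0.1,-0.2],
    [20,2,0.5,0,0,-0.2],
    [16,2,0.5,0,0,-0.2],
    [0,0,0,0,0,0],
  ],
)

```text
clock: 6.4
position: [0.5252, -0.2545, 0.109]
tool_rot: [3.136, 0.003, -1.286]
force: [-0.9, 0.7, -1.7]
grip_width: 0.0295
```

```bash
python3 plan.py 530 -255 60 -73.4 4
```

```text
now [ 525.2 -254.5  109. ] [179.67   0.2  -73.68] F [-0.89  0.66 -1.71] w 0.029525936186714462 q [ 0.03  0.7   0.48  1.83 -0.46  0.73 -0.53] t 6.4 rv [ 0.32  0.2  -0.28]
[0.5, -1.2, 12.2, 0.08, 0.05, -0.07],[0.5, -1.2, 12.3, 0.08, 0.05, -0.07],[0.5, -1.2, 12.3, 0.08, 0.05, -0.07],[0.5, -1.1, 12.3, 0.08, 0.05, -0.07],
```

Request:
arm_command(
  targets=[
    [0.5,-1.2,12,0.1,0.1,0],
    [0.5,-1.2,14,0.1,0.1,0],
    [0.5,-1.2,14,0.1,0,0],
    [0.5,-1,13,0,0,0],
    [0,0,0,0,0,0],
  ],
)

```text
clock: 6.9
position: [0.5294, -0.2515, 0.0485]
tool_rot: [3.139, 0.004, -1.284]
force: [-0.1, 1.0, -2.8]
grip_width: 0.0296
```

```bash
python3 plan.py 530 -255 48 -73.4 2; python3 - <<'E'
from h import *
from m import tops
g,W=grab('side'); f,V=grab('top')
cv2.imwrite('pics/b2.png',cv2.resize(np.hstack([g['color'][170:310,350:510],f['color'][110:250,380:540]]),(800,350),interpolation=cv2.INTER_CUBIC)[:,:,::-1])
print('side');tops(W,g['color'],.03,.12);print('top');tops(V,f['color'],.03,.12)
np.savez('/tmp/s2',W=W,c=g['color'])
E
```

```text
now [ 529.4 -251.5   48.5] [179.88   0.2  -73.56] F [-0.09  1.02 -2.82] w 0.029553082555422 q [ 0.07  0.79  0.41  1.85 -0.51  0.62 -0.49] t 6.9 rv [ 0.12  0.2  -0.16]
[1.7, 0.2, 0.2, 0.06, 0.1, -0.08],[1.7, 0.2, 0.2, 0.06, 0.1, -0.08],
side
[236 147  18  18 260] ztop 0.0744 mean [0.477  0.3475 0.0737] rect [479.1 350.2] [32.1 49.1] 62.8
[267 160  16  15 167] ztop 0.0512 mean [0.5231 0.2402 0.05  ] rect [524.2 241.3] [50.4 30.6] 25.6
[383 232  20  32 414] ztop 0.0795 mean [ 0.5192 -0.2538  0.0793] rect [ 526.1 -252.3] [49.  30.2] 21.0
[411 233   7   8  41] ztop 0.0569 mean [ 0.5818 -0.2604  0.0637] rect [ 561.5 -273.2] [82.1 13.9] 32.6
[435 240  28  32 573] ztop 0.0747 mean [ 0.5922 -0.3436  0.0742] rect [ 596.  -342.2] [52.8 29.9] 16.1
[337 333  24  12  85] ztop 0.0397 mean [ 0.2971 -0.3486  0.0376] rect [ 297.8 -345.9] [16. 42.] 49.9
top
[444 131  24  16  94] ztop 0.059 mean [ 0.6838 -0.3091  0.0585] rect [ 683.9 -309.6] [ 4.5 51.5] 16.3
[405 146  27  13  80] ztop 0.0598 mean [ 0.6569 -0.2182  0.0587] rect [ 657.  -218.9] [ 4.6 60.2] 16.6
[415 168  24  19 162] ztop 0.0558 mean [ 0.589  -0.2385  0.055 ] rect [ 589.2 -238.6] [ 7.7 50.4] 15.6
[422 196  10  11  49] ztop 0.0854 mean [ 0.5376 -0.2247  0.0934] rect [ 539.  -226.2] [ 4.8 28.5] 50.2
[215 199  21  24 293] ztop 0.0509 mean [0.5265 0.2445 0.0493] rect [526.7 245. ] [50.2 30.1] 25.1
[165 218  27  25 404] ztop 0.0746 mean [0.4803 0.3514 0.0732] rect [480.7 351.9] [30.4 50.2] 60.1
```

View pics/b2.png

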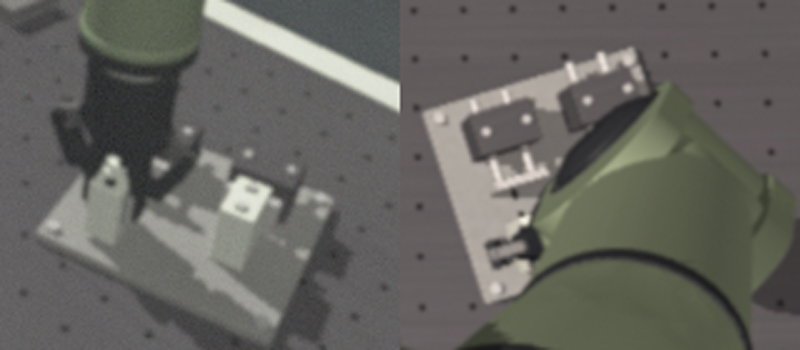

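Request:
arm_command(
  targets=[
    [2,0,1.5,0.1,0.2,0],
    [1.8,-4,1.5,0,0,0],
    [0,-8,0,0,0,0.1],
    [0,-8,0,0,0,0],
    [0,0,0,0,0,0],
  ],
)

```text
clock: 7.5
position: [0.5534, -0.2503, 0.049]
tool_rot: [-3.138, -0.003, -1.286]
force: [-0.4, 1.2, -1.6]
grip_width: 0.0293
```

```bash
python3 plan.py 561.8 -245.9 45 -73.4 2
```

```text
now [ 553.4 -250.3   49. ] [-179.77   -0.2   -73.68] F [-0.43  1.19 -1.6 ] w 0.02925019130251652 q [ 0.05  0.81  0.42  1.8  -0.51  0.64 -0.52] t 7.5 rv [-0.23 -0.2  -0.28]
[-0.9, -4.6, 2.0, -0.12, -0.1, -0.14],[-0.9, -4.6, 2.0, -0.12, -0.1, -0.14],
```

Request:
arm_command(
  targets=[
    [-0.5,0,2,-0.2,-0.1,-0.2],
    [-0.4,0,1.5,0,0,-0.1],
    [0,0,0,0,0,0],
    [0,0,0,0,0,0],
  ],
)

```text
clock: 7.9
position: [0.5531, -0.2491, 0.0452]
tool_rot: [3.142, -0.002, -1.28]
force: [0.4, 0.5, -1.4]
grip_width: 0.0298
```

```bash
cat > f.py <<'E'
from h import *
o=[]
for i in range(1):
    s=bot.observe(); p=s['position']*1000; F=s['force']; xb=np.array([.958,.286]); yb=np.array([-.286,.958]); L=np.array([568.5,-243.9])
    print('t',s['clock'],'p',p.round(1),'rpy',np.degrees(s['tool_rot']).round(2),'along',((p[:2]-L)@xb).round(1),'lat',((p[:2]-L)@yb).round(1),'F',F.round(2),'Falong',(F[:2]@xb).round(2),'Flat',(F[:2]@yb).round(2),'M',s['moment'].round(2))
E
python3 f.py
```

```text
t 7.9 p [ 553.1 -249.1   45.2] rpy [ 1.800e+02 -9.000e-02 -7.332e+01] along -16.3 lat -0.6 F [ 0.43  0.51 -1.44] Falong 0.56 Flat 0.37 M [-0.04 -0.    0.  ]
```

Bottom is about 1.3 mm above the plate; advancing gently.

Request:
arm_command(
  targets=[
    [0,-3,0,0,0,0],
    [0,-3,0,0,0,0],
    [0,0,0,0,0,0],
  ],
)

```text
clock: 8.2
position: [0.5591, -0.2475, 0.0453]
tool_rot: [3.142, -0.002, -1.28]
force: [-0.6, 0.8, -3.2]
grip_width: 0.0293
```

```bash
python3 f.py
```

```text
t 8.2 p [ 559.1 -247.5   45.3] rpy [ 1.800e+02 -9.000e-02 -7.335e+01] along -10.0 lat -0.8 F [-0.56  0.84 -3.22] Falong -0.3 Flat 0.96 M [ 0.04 -0.03  0.02]
```

Request:
arm_command(
  targets=[
    [0,-2,0,0,0,0],
    [0,0,0,0,0,0],
    [0,0,0,0,0,0],
  ],
)

```text
clock: 8.5
position: [0.5608, -0.2471, 0.0453]
tool_rot: [3.141, -0.001, -1.28]
force: [-1.9, -0.7, 0.7]
grip_width: 0.0291
```

```bash
python3 f.py
```

```text
t 8.5 p [ 560.8 -247.1   45.3] rpy [ 1.7995e+02 -8.0000e-02 -7.3370e+01] along -8.3 lat -0.8 F [-1.92 -0.72  0.66] Falong -2.04 Flat -0.15 M [-0.15  0.38 -0.04]
```

Request:
arm_command(
  targets=[
    [0,-2,0,0,0,0],
    [0,0,0,0,0,0],
    [0,0,0,0,0,0],
  ],
)

```text
clock: 8.8
position: [0.5621, -0.2467, 0.0452]
tool_rot: [3.14, -0.001, -1.281]
force: [-3.1, -1.3, -0.5]
grip_width: 0.0291
```

```bash
python3 f.py
```

```text
t 8.8 p [ 562.1 -246.7   45.2] rpy [ 1.7989e+02 -6.0000e-02 -7.3400e+01] along -7.0 lat -0.8 F [-3.11 -1.3  -0.54] Falong -3.35 Flat -0.36 M [-0.11  0.6  -0.05]
```

Request:
arm_command(
  targets=[
    [0,-2,0,0,0,0],
    [0,-2,0,0,0,0],
    [0,0,0,0,0,0],
    [0,0,0,0,0,0],
  ],
)

```text
clock: 9.2
position: [0.5652, -0.2458, 0.0452]
tool_rot: [3.138, -0.0, -1.282]
force: [-5.7, -1.0, 2.0]
grip_width: 0.0294
```

```bash
python3 f.py
```

```text
t 9.2 p [ 565.2 -245.8   45.2] rpy [ 1.7979e+02 -2.0000e-02 -7.3430e+01] along -3.7 lat -0.9 F [-5.71 -1.04  1.97] Falong -5.77 Flat 0.64 M [-0.14  1.01  0.04]
```

Request:
arm_command(
  targets=[
    [0,-1.5,0,0,0,0],
    [0,0,0,0,0,0],
    [0,0,0,0,0,0],
  ],
)

```text
clock: 9.5
position: [0.5657, -0.2456, 0.0452]
tool_rot: [3.136, 0.0, -1.282]
force: [-6.9, -0.4, 1.9]
grip_width: 0.0292
```

```bash
python3 f.py
```

```text
t 9.5 p [ 565.7 -245.6   45.2] rpy [ 1.7968e+02  2.0000e-02 -7.3460e+01] along -3.1 lat -0.9 F [-6.93 -0.4   1.94] Falong -6.75 Flat 1.59 M [-0.08  1.1   0.07]
```

Request:
arm_command(
  targets=[
    [0,-1,0.8,0.2,0,0],
    [0,0,0,0,0,0],
    [0,0,0,0,0,0],
  ],
)

```text
clock: 9.8
position: [0.5657, -0.2458, 0.0444]
tool_rot: [3.138, 0.001, -1.283]
force: [-5.6, -1.2, 2.3]
grip_width: 0.0297
```

```bash
python3 f.py
```

```text
t 9.8 p [ 565.7 -245.8   44.4] rpy [ 1.7977e+02  6.0000e-02 -7.3490e+01] along -3.2 lat -1.0 F [-5.6  -1.18  2.34] Falong -5.7 Flat 0.47 M [-0.21  1.12  0.08]
```

Request:
arm_command(
  targets=[
    [0,-0.8,0.6,0.2,0,0],
    [0,0,0,0,0,0],
    [0,0,0,0,0,0],
  ],
)

```text
clock: 10.1
position: [0.5655, -0.2459, 0.0437]
tool_rot: [3.139, 0.002, -1.283]
force: [-5.9, -0.5, 2.6]
grip_width: 0.0291
```

```bash
python3 f.py
```

```text
t 10.1 p [ 565.5 -245.9   43.7] rpy [ 1.7986e+02  9.0000e-02 -7.3510e+01] along -3.4 lat -1.1 F [-5.92 -0.47  2.6 ] Falong -5.8 Flat 1.24 M [-0.11  1.14  0.07]
```

Request:
arm_command(
  targets=[
    [0,-2,0.5,0.1,0,0],
    [0,-1,0.4,0.1,0,0],
    [0,0,0,0,0,0],
    [0,0,0,0,0,0],
  ],
)

```text
clock: 10.5
position: [0.5659, -0.2459, 0.0435]
tool_rot: [3.139, 0.003, -1.284]
force: [-3.4, -0.4, -1.3]
grip_width: 0.0295
```

```bash
python3 f.py; python3 - <<'E'
from h import *
from m import tops
g,W=grab('side'); f,V=grab('top')
cv2.imwrite('pics/b3.png',cv2.resize(np.hstack([g['color'][170:310,350:510],f['color'][110:250,380:540]]),(800,350),interpolation=cv2.INTER_CUBIC)[:,:,::-1])
print('side');tops(W,g['color'],.03,.12);print('top');tops(V,f['color'],.03,.12)
E
python3 f.py
```

```text
t 10.5 p [ 565.9 -245.9   43.5] rpy [179.82   0.2  -73.58] along -3.0 lat -1.2 F [-3.38 -0.36 -1.34] Falong -3.34 Flat 0.62 M [-0.28  0.65  0.12]
side
[236 147  18  18 259] ztop 0.0746 mean [0.477  0.3469 0.0738] rect [478.5 349. ] [31.8 49.3] 63.2
[267 160  16  15 168] ztop 0.051 mean [0.5233 0.2404 0.0499] rect [525.3 242.9] [52.7 31.4] 25.0
[392 225  19  30 383] ztop 0.0746 mean [ 0.5566 -0.2475  0.0745] rect [ 562.6 -246.5] [48.4 30.6] 21.6
[445 227  15   8  50] ztop 0.0618 mean [ 0.6652 -0.3015  0.0605] rect [ 668.3 -300.4] [22.  35.3] 71.2
[435 240  28  33 574] ztop 0.0744 mean [ 0.5924 -0.3437  0.0739] rect [ 595.2 -342.5] [52.6 30.3] 15.4
[337 333  24  12  88] ztop 0.0395 mean [ 0.2971 -0.348   0.0374] rect [ 298.  -345.5] [15.6 42.1] 49.0
top
[405 144  26  15  88] ztop 0.0599 mean [ 0.6568 -0.2174  0.0592] rect [ 657.1 -218.4] [ 4.8 56.8] 16.8
[415 172  13  20 112] ztop 0.0736 mean [ 0.5735 -0.2155  0.0894] rect [ 571.2 -213.2] [10.2 42.7] 37.2
[215 199  21  24 292] ztop 0.0508 mean [0.5261 0.2445 0.0492] rect [526.3 244.4] [49.9 30.6] 24.1
[165 218  27  25 405] ztop 0.0745 mean [0.4804 0.3513 0.0731] rect [480.1 351.8] [30.7 50.1] 60.1
t 10.6 p [ 565.9 -245.9   43.5] rpy [179.82   0.2  -73.58] along -3.1 lat -1.2 F [-5.1  -0.56  1.97] Falong -5.05 Flat 0.92 M [-0.21  1.02  0.12]
```

View pics/b3.png

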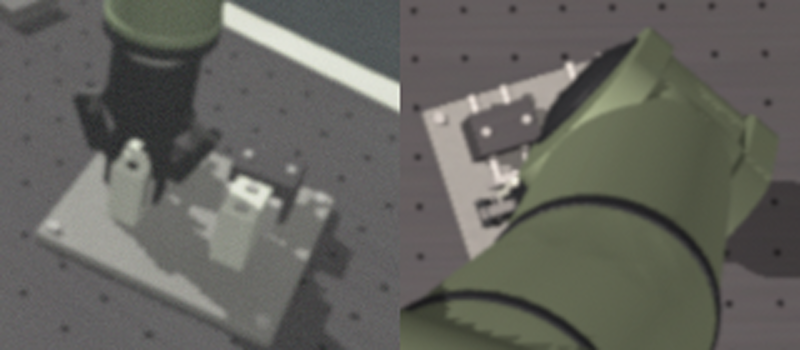

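Request:
arm_command(
  targets=[
    [0,-2.5,0,0.1,-0.1,-0.1],
    [0,-2,0,0.1,-0.1,-0.1],
    [0,0,0,0,0,0],
    [0,0,0,0,0,0],
  ],
)

```text
clock: 11.0
position: [0.5671, -0.2457, 0.0436]
tool_rot: [3.137, 0.009, -1.282]
force: [-4.5, -0.0, 1.3]
grip_width: 0.029
```

```bash
python3 f.py
```

```text
t 11.0 p [ 567.1 -245.7   43.6] rpy [179.73   0.52 -73.47] along -1.9 lat -1.3 F [-4.5  -0.04  1.27] Falong -4.32 Flat 1.25 M [-0.09  0.77  0.05]
```

Request:
arm_command(
  targets=[
    [0,0,0,0,0,0],
  ],
)

```text
clock: 11.1
position: [0.5671, -0.2457, 0.0436]
tool_rot: [3.137, 0.009, -1.282]
force: [-5.6, 0.5, 1.7]
grip_width: 0.0296
```

```bash
python3 f.py
```

```text
t 11.1 p [ 567.1 -245.7   43.6] rpy [179.72   0.51 -73.47] along -1.9 lat -1.3 F [-5.56  0.53  1.65] Falong -5.17 Flat 2.1 M [-0.17  0.96  0.06]
```

Request:
arm_command(
  targets=[
    [0,0,0,0,0,0],
  ],
)

```text
clock: 11.2
position: [0.5671, -0.2457, 0.0436]
tool_rot: [3.137, 0.009, -1.282]
force: [-5.8, -1.0, 2.0]
grip_width: 0.0293
```

```bash
python3 f.py
```

```text
t 11.2 p [ 567.1 -245.7   43.6] rpy [179.72   0.52 -73.46] along -1.9 lat -1.3 F [-5.77 -0.99  1.96] Falong -5.81 Flat 0.7 M [-0.16  1.01  0.04]
```

```bash
cat > st.py <<'E'
from h import *
xb=np.array([.958,.286]); yb=np.array([-.286,.958]); L=np.array([568.5,-243.9])
def strip(W,n):
    p=W.reshape(-1,3)*1000; q=p[:,:2]-L; a=q@xb; l=q@yb
    m=(p[:,2]>47)&(p[:,2]<62)&(a>10)&(a<50)&(l>10)&(l<30)
    print(n,m.sum(), 'strip along lo/med/hi',np.percentile(a[m],[3,15,50,85,97]).round(1) if m.sum()>5 else None)
    m=(p[:,2]>68)&(p[:,2]<80)&(a>-40)&(a<45)&(abs(l)<25)
    if m.sum()>5: print('  block top along',np.percentile(a[m],[2,50,98]).round(1),'lat',np.percentile(l[m],[2,50,98]).round(1),'z',np.median(p[m,2]).round(1))
if __name__=='__main__':
    for n,k in(('top','/tmp/top.npz'),('side','/tmp/side.npz')): strip(np.load(k)['W'],n+' rest')
    strip(np.load('/tmp/s2.npz')['W'],'side hover')
    for n in('top','side'): strip(grab(n,n+'9.png')[1],n+' now')
E
python3 st.py; python3 f.py
```

```text
top rest 22 strip along lo/med/hi [17.7 18.6 21.4 24.1 25.2]
side rest 30 strip along lo/med/hi [14.7 15.3 17.4 21.8 49.7]
side hover 0 strip along lo/med/hi None
  block top along [-39.4 -33.4 -21. ] lat [-2.5 10.1 20.7] z 79.0
top now 29 strip along lo/med/hi [18.3 23.2 27.2 30.3 31.8]
  block top along [-4.1 20.6 23.4] lat [ 7.9 12.6 22.5] z 73.2
side now 0 strip along lo/med/hi None
  block top along [-29.2 -14.   14.9] lat [-23.7   0.6  21.3] z 74.2
t 11.3 p [ 567.1 -245.7   43.6] rpy [179.72   0.51 -73.46] along -1.9 lat -1.3 F [-5.6  -1.16  2.07] Falong -5.7 Flat 0.49 M [-0.14  0.94  0.08]
```

Request:
arm_command(
  targets=[
    [0,-2.5,0,0.1,-0.3,0],
    [0,-1,0,0.1,-0.2,0],
    [0,0,0,0,0,0],
    [0,0,0,0,0,0],
    [0,0,0,0,0,0],
  ],
)

```text
clock: 11.8
position: [0.5681, -0.2456, 0.0437]
tool_rot: [3.136, 0.019, -1.283]
force: [-6.1, -1.0, 1.6]
grip_width: 0.0295
```

```bash
python3 f.py; python3 st.py | grep -A2 now; python3 f.py
```

```text
t 11.8 p [ 568.1 -245.6   43.7] rpy [179.69   1.1  -73.52] along -0.9 lat -1.5 F [-6.06 -1.01  1.59] Falong -6.09 Flat 0.77 M [-0.19  1.01  0.1 ]
top now 30 strip along lo/med/hi [18.5 22.2 28.  31.4 32.5]
  block top along [-12.2  21.5  24.9] lat [ 5.4 12.7 24.7] z 73.3
side now 1 strip along lo/med/hi None
  block top along [-27.8 -12.9  16.1] lat [-22.8   0.   21.7] z 74.4
t 11.9 p [ 568.  -245.6   43.7] rpy [179.68   1.1  -73.52] along -0.9 lat -1.5 F [-5.93 -0.11  2.1 ] Falong -5.71 Flat 1.59 M [-0.13  0.98  0.13]
```

```bash
python3 plan.py 568 -245.6 43.7 -73.4 1
```

```text
now [ 568.  -245.6   43.7] [179.68   1.1  -73.52] F [-5.93 -0.11  2.1 ] w 0.02951326998436608 q [ 0.05  0.84  0.41  1.75 -0.51  0.68 -0.53] t 11.9 rv [ 0.31  1.1  -0.12]
[0.0, 0.1, -0.0, 0.31, 1.1, -0.12],
```

Request:
arm_command(
  targets=[
    [0,-1,0,0.3,0.5,0],
    [0,-1,0,0.2,0.5,0],
    [0,0,0,0.1,0.3,0],
    [0,0,0,0,0,0],
    [0,0,0,0,0,0],
    [0,0,0,0,0,0],
  ],
)

```text
clock: 12.5
position: [0.5676, -0.2455, 0.0434]
tool_rot: [-3.141, -0.003, -1.284]
force: [-5.6, -0.9, 2.7]
grip_width: 0.0293
```

```bash
python3 plan.py 568 -245.6 43.7 -73.4 1;python3 st.py | grep -A2 now; python3 f.py
```

```text
now [ 567.6 -245.5   43.4] [-1.7994e+02 -1.7000e-01 -7.3560e+01] F [-5.56 -0.86  2.68] w 0.029251323898467803 q [ 0.04  0.83  0.42  1.76 -0.52  0.65 -0.53] t 12.5 rv [-0.06 -0.17 -0.16]
[0.2, -0.4, -0.3, -0.06, -0.17, -0.16],
top now 27 strip along lo/med/hi [19.4 24.2 27.9 31.  32.2]
side now 2 strip along lo/med/hi None
  block top along [-27.9 -13.9  14.8] lat [-23.7   0.9  22.4] z 74.1
t 12.6 p [ 567.6 -245.5   43.5] rpy [-1.7994e+02 -1.6000e-01 -7.3560e+01] along -1.4 lat -1.3 F [-6.26 -1.32  2.44] Falong -6.38 Flat 0.52 M [-0.11  1.37  0.05]
```

Request:
arm_command(
  targets=[
    [0,-2,0,0,-0.1,-0.1],
    [0,-1,0,0,0,0],
    [0,0,0,0,0,0],
    [0,0,0,0,0,0],
    [0,0,0,0,0,0],
    [0,0,0,0,0,0],
  ],
)

```text
clock: 13.2
position: [0.5683, -0.2454, 0.0435]
tool_rot: [3.139, -0.0, -1.283]
force: [-6.0, -1.2, 2.8]
grip_width: 0.0294
```

```bash
python3 f.py;python3 st.py | grep -A2 now; python3 f.py
```

```text
t 13.2 p [ 568.3 -245.4   43.5] rpy [179.84  -0.   -73.49] along -0.6 lat -1.3 F [-6.02 -1.23  2.83] Falong -6.12 Flat 0.54 M [-0.14  1.13  0.09]
top now 30 strip along lo/med/hi [18.4 23.7 28.2 31.7 32.8]
  block top along [19.7 22.  24.7] lat [11.8 12.3 14.3] z 74.4
side now 0 strip along lo/med/hi None
  block top along [-28.1 -12.8  15.6] lat [-22.4   0.4  22. ] z 74.0
t 13.3 p [ 568.3 -245.4   43.5] rpy [179.84  -0.   -73.5 ] along -0.6 lat -1.4 F [-6.71  0.33  3.06] Falong -6.34 Flat 2.24 M [-0.14  1.21  0.08]
```

Request:
arm_command(
  targets=[
    [0,0,0,0,0,0],
    [0,0,0,0,0,0],
    [0,0,0,0,0,0],
    [0,0,0,0,0,0],
    [0,0,0,0,0,0],
    [0,0,0,0,0,0],
    [0,0,0,0,0,0],
    [0,0,0,0,0,0],
  ],
)

```text
clock: 14.1
position: [0.5677, -0.2456, 0.0435]
tool_rot: [3.137, -0.0, -1.283]
force: [-6.8, -0.7, 2.4]
grip_width: 0.0292
```

Request:
arm_command(
  targets=[
    [0,0,0,0,0,0],
    [0,0,0,0,0,0],
    [0,0,0,0,0,0],
    [0,0,0,0,0,0],
    [0,0,0,0,0,0],
    [0,0,0,0,0,0],
    [0,0,0,0,0,0],
    [0,0,0,0,0,0],
  ],
)

```text
clock: 14.9
position: [0.5673, -0.2457, 0.0435]
tool_rot: [3.136, -0.0, -1.283]
force: [-5.6, -1.1, 2.0]
grip_width: 0.0294
```

Request:
arm_command(
  targets=[
    [0,0,0,0,0,0],
    [0,0,0,0,0,0],
    [0,0,0,0,0,0],
    [0,0,0,0,0,0],
    [0,0,0,0,0,0],
    [0,0,0,0,0,0],
    [0,0,0,0,0,0],
    [0,0,0,0,0,0],
  ],
)

```text
clock: 15.7
position: [0.567, -0.2457, 0.0435]
tool_rot: [3.135, -0.0, -1.283]
force: [-6.5, -0.3, 2.3]
grip_width: 0.0297
```

```bash
python3 f.py;python3 - <<'E'
from h import *
from st import strip
from m import tops
g,W=grab('side'); f,V=grab('top'); strip(V,'top'); tops(W,g['color']); tops(V,f['color'])
cv2.imwrite('pics/fin.png',cv2.resize(np.hstack([g['color'][170:310,350:510],f['color'][110:250,380:540]]),(800,350),interpolation=cv2.INTER_CUBIC)[:,:,::-1])
E
```

```text
t 15.7 p [ 567.  -245.7   43.5] rpy [179.64  -0.   -73.49] along -1.9 lat -1.3 F [-6.54 -0.27  2.25] Falong -6.34 Flat 1.61 M [-0.13  0.99  0.05]
top 27 strip along lo/med/hi [20.3 23.8 26.6 30.3 31.1]
  block top along [12.2 20.  22.4] lat [11.  13.6 22.5] z 71.4
[236 147  17  15 217] ztop 0.0749 mean [0.4767 0.3468 0.074 ] rect [478.7 349.9] [34.3 48.6] 59.9
[267 160  16  12 120] ztop 0.0515 mean [0.5233 0.2403 0.0501] rect [524.7 241.9] [53.6 30.7] 25.8
[394 225  17  27 321] ztop 0.0746 mean [ 0.5575 -0.248   0.0741] rect [ 563. -247.] [48.  30.8] 21.5
[442 228  11  10  41] ztop 0.0621 mean [ 0.6585 -0.3003  0.0605] rect [ 656.7 -301. ] [30.1 13.2] 11.9
[436 240  27  30 499] ztop 0.0748 mean [ 0.5924 -0.3438  0.0741] rect [ 594.6 -342.7] [51.9 30.2] 16.1
[406 143  25  15  72] ztop 0.0597 mean [ 0.6568 -0.2171  0.0587] rect [ 656.8 -218.2] [ 4.4 57.5] 16.6
[416 172  10  14  65] ztop 0.0619 mean [ 0.5848 -0.2235  0.0709] rect [ 583.8 -222.6] [ 9.4 21.1] 80.4
[215 199  20  24 266] ztop 0.0512 mean [0.5262 0.2446 0.0494] rect [526.6 245.1] [50.3 30.7] 23.9
[165 218  26  25 376] ztop 0.0748 mean [0.4804 0.3515 0.0734] rect [480.7 352.1] [31.1 50.1] 59.9
```

View pics/fin.png

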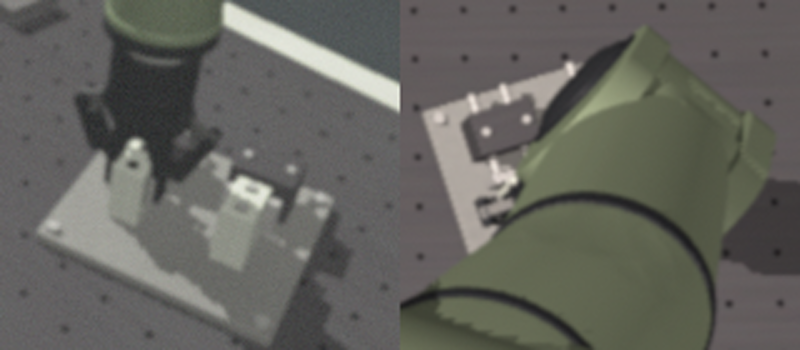

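The picture shows the block upright in the bay at (130,185), held in the fingers and level with the bolted block. The pose crept back about 1 mm during the zero rows. I'll restore it and hold with a tiny forward bias.

Request:
arm_command(
  targets=[
    [0,-1.5,0,0.2,0,0],
    [0,-1,0,0.2,0,0],
    [0,-0.1,0,0,0,0],
    [0,-0.1,0,0,0,0],
    [0,-0.1,0,0,0,0],
    [0,-0.1,0,0,0,0],
    [0,-0.1,0,0,0,0],
    [0,-0.1,0,0,0,0],
  ],
)

```text
clock: 16.6
position: [0.568, -0.2455, 0.0435]
tool_rot: [3.139, 0.001, -1.283]
force: [-6.0, -0.3, 2.4]
grip_width: 0.0294
```

Request:
arm_command(
  targets=[
    [0,-0.1,0,0,0,0],
    [0,-0.1,0,0,0,0],
    [0,-0.1,0,0,0,0],
    [0,-0.1,0,0,0,0],
    [0,-0.1,0,0,0,0],
    [0,-0.1,0,0,0,0],
    [0,-0.1,0,0,0,0],
    [0,-0.1,0,0,0,0],
  ],
)

```text
clock: 17.4
position: [0.568, -0.2455, 0.0435]
tool_rot: [3.137, 0.001, -1.283]
force: [-6.5, 0.4, 2.3]
grip_width: 0.0296
```

Request:
arm_command(
  targets=[
    [0,-0.1,0,0,0,0],
    [0,-0.1,0,0,0,0],
    [0,-0.1,0,0,0,0],
    [0,-0.1,0,0,0,0],
    [0,-0.1,0,0,0,0],
    [0,-0.1,0,0,0,0],
    [0,-0.1,0,0,0,0],
    [0,-0.1,0,0,0,0],
  ],
)

```text
clock: 18.2
position: [0.5681, -0.2455, 0.0435]
tool_rot: [3.135, 0.001, -1.283]
force: [-6.4, -1.0, 3.4]
grip_width: 0.0297
```

```bash
python3 f.py;python3 st.py | grep -A1 'top now'; python3 f.py
```

```text
t 18.2 p [ 568.1 -245.5   43.5] rpy [ 1.7964e+02  5.0000e-02 -7.3510e+01] along -0.9 lat -1.4 F [-6.38 -0.95  3.35] Falong -6.39 Flat 0.91 M [-0.1   1.08  0.09]
top now 28 strip along lo/med/hi [18.2 25.  27.9 31.5 32.4]
  block top along [19.7 22.4 24.7] lat [10.6 12.5 14.2] z 72.6
t 18.3 p [ 568.1 -245.5   43.5] rpy [ 1.7964e+02  5.0000e-02 -7.3510e+01] along -0.9 lat -1.4 F [-6.79  0.17  2.96] Falong -6.45 Flat 2.11 M [-0.19  1.09  0.07]
```

```bash
python3 -c "
from h import *
bot.job_done(); print(bot.observe()['force'])"
```

```text
the job is handed in; nothing more can be done
the job is handed in; nothing more can be done
```

The 62 mm block is standing upright in the empty bay. It is still gripped and pushed against the stop plate, and the job is handed in; no verdict came back.

- **Block choice:** of the three white blocks, this one measured 62–63 mm high in both views. The others measured 51 and 75 mm. I gripped it across its 30 mm width.
- **Place:** in the side view its top reads 74–75 mm, the same as the bolted block's top. The tool is about 1.4 mm off the bay's centre line, tilted 0.4°, and its yaw matches the bay's to about 0.1°.
- **Push:** I held it for two stretches of more than 2 s and kept the last one on at hand-in.
- **Bystanders:** the two other white blocks re-measured unmoved. I did not re-measure the rest, but the arm passed over or clear of them.

**Checks that disagreed:**
- **Force:** the wrist sensor gave about 6.4 N. The plate's travel from camera and tool position (about 6.5–7.5 mm) implies 7.2–8 N. The likely cause is friction under the block's foot. Both values are inside 5–11 N, and the travel is well short of 18 mm.
- **Yaw:** the side camera, which saw the block's top partly hidden by the fingers, read its yaw as about 21°. The tool pose gave 16.5°, which I took as the better value.
- **Creep:** during the first hold the tool slid back about 1.3 mm. I corrected this with a slight forward bias, and the second hold was steady.

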